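# Load the drying caddy and seat it on its splined drive

## Robot

A 6-joint arm with a two-finger parallel gripper is mounted at the origin on the work surface. World frame = base frame: x ahead of the robot, y to its left, z up, the work surface at z = 0. Lengths are in m, angles in degrees, forces in N, time in s.
With the tool pointing down it reaches from about 0.4 to 0.825 m from the base axis. Payload 7 kg.
Tool frame: the origin (TCP) lies at the very end of the fingers, on their centre line; the grasp point (between the pads) lies 19 mm behind it (r.grip_depth is the distance from the TCP to the grasp point, in m); z points along the fingers, y is the line along which they close (so a half turn about z gives the same grasp; the last joint's range is limited). The gripper opens to 88 mm and grips with 3 to 60 N. Pads are 19 mm wide; open, the fingers measure 130 mm over their backs; the gripper's body (78 mm by 193 mm) begins 47 mm behind the grasp point.
Start: joints at [16.507, 20.546, 0.682, 0, -70.136, -16.507], TCP at [0.675, -0, 0.227] pointing down, gripper open.
Joint ranges: [-176.03, 176.03], [-82.01, 121.73], [-58.28, 71.71], [-173.87, 95.51], [-174.79, -0.11], [-173.66, 173.66]. Speed limits (degrees/s): [136.94, 136.94, 172.46, 180, 180, 180].

## Interface

Orientations are given as [roll, pitch, yaw] about the fixed x, y, z axes, in that order (R = Rz(yaw) Ry(pitch) Rx(roll)).
In Python, from plant import r gives the robot as it stands.
- The arm moves only by the tool play_rows, never from a script. Its argument "rows" is a list that holds one entry, the list of rows, each a list of 5 numbers: the closure, from 0 (fully open) to 1 (shut), then the shift along the tool's x, y, z each as a share of 0.5 m, from -1 to 1, then the turn about the tool's z as a share of 1.5 rad, from -1 to 1. A call has exactly 8 rows; each row is the pose to reach, as a shift and turn from the pose commanded when the call began, along the tool's axes at that moment; what a row does not reach only later rows make up. A row lasts 1/12 s, in which the tool goes at most 41.7 mm and 7.16 degrees, less where a joint would pass 70% of its speed; a pose out of reach is approached as far as the arm can. A call with a number of a shift or a turn outside -1 to 1 is refused whole. A call with a gripper value outside its range is refused whole. The fingers move at their own pace and stop on an object; "squeeze" is the grip in N (left out, the last holds). Time passes only in rows, so rows that repeat a pose let the fingers close, or fill a call up. It gives the time, the measured TCP pose, the force, the opening and the grip force at its end, in the units of the state.
- r.get_state(): the state, without advancing time (a new reading comes with each control period).
- r.capture(name): name is "scene" or "side" or "wrist"; returns the picture (480x640x3 uint8, red, green, blue); there is no depth.
- r.camera_info(name): a dict with "fovy" (degrees; the focal length in pixels is half the picture's height over the tangent of half this angle, whatever the lens; pixels are square), "cx", "cy" (the principal point, pixels), "k1" (the pictures are not rectified: a ray, as slopes to the right and down, at radius r is drawn at 1 + k1 r^2 times it, then the intrinsics apply), "pose" (4x4, takes a point from camera to world coordinates). Camera axes: x right, y down, z forward; pixel columns grow to the right and rows downward; lengths in m; the calibration is good to about 2 mm. A picture is of the moment at which its call begins: read the wrist's pose just before it. camera_info takes no time and is no camera call; for the wrist camera it gives the pose at the moment of the call.
- r.close_job(): hands the job in; it is judged then, once.
The state is a dict: "time_s": time; "joints": joint angles; "qd": joint speeds; "joint_torque": joint torques, N m; "tcp_pos": TCP position; "eef_rot": TCP orientation; "contact_force": force on the tool from outside, world axes, zero at the start; "moment": the same for the moment, N m; "gripper_width": finger opening in m; "gripper_force": force on a finger pad.
Only numpy, scipy, OpenCV 4.12 (cv2) and the standard library are available. Lean on these libraries where they do the work, as an engineer would, in place of code of your own. Each camera call takes 0.05 s, during which the arm holds its last target. There are 200 camera calls.

## Task

Take the burned plaque off the little easel, stand it on edge in the empty slot of the drying caddy where the caddy stands on the bench, and let go of the plaque. Then lift the loaded caddy by its red handle, set it over the drive's upright brass cross-spline shaft, turn it until the splines mesh and slide it down, pressing the sprung blue collar fully down; finish still gripping the handle and holding the caddy pressed home, because the collar springs back up if you let go. Both plaques must stay standing in their slots, and leave the pencil, phone, varnish can, brush and glue bottle alone.

Things in the scene. Friction and masses are not known exactly. Their poses are not given: they have to be found in the camera images.
- plaque: Plywood plaque, burned ring and spots on both faces, 90 mm wide, 110 tall, 6 thick, 40 g. Origin: middle of its lower edge; z to its top edge, y along its width, x through its thickness. Starts on the easel, lower edge on the ledge, top leaning 22 degrees from upright to the easel's -x; the back board covers only its lowest 65 mm, on the -x face. Grip the top edge across the thickness.
- plaque_done: Plywood plaque, burned ring and spots on both faces, 90 mm wide, 110 tall, 6 thick, 40 g. Origin: middle of its lower edge; z to its top edge, y along its width, x through its thickness. It already stands in the caddy's other slot (the caddy's +x side) and rides along.
- easel: Wooden easel, base 130 x 120 x 12 mm, fixed to the bench. Origin at the centre of its underside, z up. The plaque's lower edge rests at (30, 0, 30) mm.
- caddy: Loose drying caddy, 0.26 to 0.4 kg empty: white base 165 (x) x 110 (y) x 12 mm; origin at the centre of its underside, z up. Two slots along y at x = -62 mm (empty) and +62 mm (holds plaque_done), 80 mm long, open at the ends. In the middle an aluminium hub 48 x 48 x 58 mm high, a 16 mm stem and a red handle.
- caddy_handle (a point): Centre of the red handle bar, on the axis 148 mm above the underside: bar 60 mm long along the caddy's y, 18 mm thick along its x, from 132 to 160 mm above the underside; grip it across the 18 mm. Axes are the caddy's.
- free_slot (a point): Middle of the empty slot's floor, 12 mm above the caddy's underside: the middle of the plaque's lower edge belongs here, its thickness along this point's x (the caddy's x), either face outwards. The slot is 9 mm wide, its walls rise 24 mm above its floor, and a flared mouth, about 20 mm wide, a further 10 mm.
- caddy_bore (a point): Centre of the bore's mouth in the caddy's underside; axes are the caddy's. The bore is a cross-shaped hole, arms 8 mm wide and 31 mm from end to end along the caddy's x and y, 50 mm deep. It fits the shaft in any of the four quarter turns.
- drive: Grey motor housing 150 x 120 x 50 mm, fixed to the bench, origin at the centre of its underside, z up; the shaft and the collar stand on its centre.
- spline_top (a point): Top of the brass cross splines on the shaft's axis, 93 mm above the bench; its x and y lie along the arms. Arms 6 mm wide, 28 mm from end to end (tapering over the top 12 mm to 3 mm less each way), reaching down below the collar; an 8 mm thick pointed pilot pin stands 14 mm higher. Caddy home: its underside 27 mm below this point.
- shaft (a joint): Turn of the shaft in its housing (rad, counterclockwise from above, 0 = arms along the drive's axes). The geared motor holds it: about 1.5 N m to turn it.
- collar_top (a point): Centre of the top face of the blue collar, a ring of 60 mm outside and 40 mm inside diameter around the shaft, 76 mm above the bench when up.
- collar (a joint): How far the sprung collar is pressed down (m): 0 up, 0.010 at its stop. The caddy's underside rests on it; the spring pushes back with 7.5 N at 0 and 12.5 N at the stop, more than the loaded caddy weighs.
- pencil: Yellow pencil, 190 mm long, lying on the bench; origin under its middle. Leave alone.
- phone: Black phone, 75 x 150 x 9 mm, lying on the bench; origin under its centre. Leave alone.
- varnish: Blue varnish can, 84 mm wide, 100 mm tall; origin under its centre. Leave alone.
- brush: Flat brush lying on the bench, handle towards the robot; origin under it. Leave alone.
- glue: Yellow glue bottle, 52 mm wide, 150 mm tall; origin under its centre. Leave alone.
Not all that is in view belongs to the job. Leave any green look-alike of the plaque alone.

How it is judged (in metres and radians):
On the way, in this order (a step that is already met when the one before it is completed fails the run):
1. the plaque stands in the empty slot, let go, while the caddy still stands on the bench beside the drive (x of plaque in the frame of caddy between -0.069 and -0.055 m and y of plaque in the frame of caddy between -0.03 and 0.03 m and z of plaque in the frame of caddy between 0.008 and 0.017 m and angle between each of plaque, plaque_done's own z axis and vertical below 0.25 rad and x of plaque_done in the frame of caddy between 0.055 and 0.069 m and y of plaque_done in the frame of caddy between -0.03 and 0.03 m and z of plaque_done in the frame of caddy between 0.008 and 0.017 m and contact force between the fingers and plaque below 0.2 N and height (world z) of caddy below 0.006 m), for 0.3 s.
2. the caddy, gripped, is meshed on the splines and presses the collar down (value of joint collar above 0.008 m and horizontal distance between caddy_bore and spline_top below 0.004 m and angle between caddy's own z axis and vertical below 0.06 rad and contact force between the fingers and caddy above 3 N), for 0.3 s.
At the end, for the whole second after the job is handed in: Caddy meshed on the shaft (axis within 4 mm, upright within 0.06 rad), collar pressed down over 8 of its 10 mm, fingers on the caddy with over 3 N; both plaques in their slots (7 mm across, 30 mm along, lower edge 8 to 17 mm above the underside, tilt under 0.25 rad) (all of step 2 and x of plaque in the frame of caddy between -0.069 and -0.055 m and y of plaque in the frame of caddy between -0.03 and 0.03 m and z of plaque in the frame of caddy between 0.008 and 0.017 m and angle between each of plaque, plaque_done's own z axis and vertical below 0.25 rad and x of plaque_done in the frame of caddy between 0.055 and 0.069 m and y of plaque_done in the frame of caddy between -0.03 and 0.03 m and z of plaque_done in the frame of caddy between 0.008 and 0.017 m); the arm keeps its last pose, push and grip.
It fails at once if the pencil is moved more than 30 mm (distance of pencil from where it was at the start of the episode above 0.03 m).
It fails at once if the phone is moved more than 30 mm (distance of phone from where it was at the start of the episode above 0.03 m).
It fails at once if the varnish is moved more than 30 mm (distance of varnish from where it was at the start of the episode above 0.03 m).
It fails at once if the brush is moved more than 30 mm (distance of brush from where it was at the start of the episode above 0.03 m).
It fails at once if the glue is moved more than 30 mm (distance of glue from where it was at the start of the episode above 0.03 m).
It also fails if it takes over 72 s, if anything falls off the work surface, if the arm or the gripper's body presses on something with over 40 N, if the wrist force passes 120 N, or if a joint passes its speed limit or range.

## Working session

There is one attempt and no reset: what is moved stays moved. The work goes in short steps, Python scripts to look and compute and a tool call to move; the robot and the scene stay as the last step left them, time stands still between calls to the robot, and variables do not carry over. Pictures are saved under pics/ and viewed, at most 10 in all, crops included, and the job is handed in when it is done.

Besides the shell and the picture viewer there is one more tool, called after "Call:" as name(argument=value, ...), one argument or row to a line, values as JSON. play_rows: Moves the arm, as the interface text tells. Its arguments: {"type":"object","properties":{"rows":{"type":"array","items":{"type":"array","items":{"type":"array","items":{"type":"number"}}}},"squeeze":{"type":"number"}},"required":["rows"]}

```bash
ls; mkdir -p pics; python3 - <<'E'
from plant import r
import cv2,numpy as np
s=r.get_state();print(s)
for n in("scene","side","wrist"):
    i=r.camera_info(n);print(n,i)
    im=r.capture(n);np.save(f"pics/{n}0.npy",im);cv2.imwrite(f"pics/{n}0.png",im[:,:,::-1])
E
```

```text
pics
{'time_s': 0.0, 'joints': array([ 1.65067736e+01,  2.05915089e+01,  6.34371925e-01, -1.88221825e-02,
       -7.01368410e+01, -1.65057000e+01]), 'qd': array([ 0.00969373, -0.0227251 , -0.08738749, -0.09066459, -0.04103234,
       -0.07473807]), 'joint_torque': array([-8.00930356e-04, -5.82726967e+01,  2.93058443e+01,  6.99745238e+00,
        6.93249181e-03, -2.06530804e-04]), 'tcp_pos': array([ 6.74512482e-01, -3.63330889e-05,  2.25630491e-01]), 'eef_rot': array([ 1.79904867e+02, -9.73760342e-03, -9.00053281e+01]), 'contact_force': array([-0.05188282, -0.23257428, -0.84817261]), 'moment': array([ 0.03810806, -0.0013388 , -0.02881298]), 'gripper_force': 0.0, 'gripper_width': 0.08732122171516371}
scene {'fovy': 56.12502756869359, 'cx': 320.6245043274273, 'cy': 229.28050254212835, 'k1': -0.04322068741989772, 'pose': array([[-0.60733426,  0.59819883, -0.52278414,  1.24289741],
       [ 0.7941845 ,  0.44026128, -0.41885676,  0.59047646],
       [-0.02039801, -0.66957312, -0.742466  ,  1.09239147],
       [ 0.        ,  0.        ,  0.        ,  1.        ]])}
side {'fovy': 55.541565869882504, 'cx': 320.1504894770218, 'cy': 246.51506076940888, 'k1': -0.07002044379070152, 'pose': array([[ 0.86694207, -0.30503482,  0.39416393,  0.12325617],
       [-0.4983356 , -0.54406967,  0.67501839, -0.70277336],
       [ 0.00854852, -0.78162776, -0.62368659,  0.7835849 ],
       [ 0.        ,  0.        ,  0.        ,  1.        ]])}
wrist {'fovy': 63.19021379728459, 'cx': 322.9731503645063, 'cy': 242.38429861732826, 'k1': -0.08042402183132434, 'pose': array([[-9.99997979e-01,  2.26898203e-05, -2.01045178e-03,
         6.74994078e-01],
       [-5.99874290e-04,  9.51025951e-01,  3.09110466e-01,
        -8.36931098e-02],
       [ 1.91900548e-03,  3.09111047e-01, -9.51024016e-01,
         3.85057212e-01],
       [ 0.00000000e+00,  0.00000000e+00,  0.00000000e+00,
         1.00000000e+00]])}
```

View pics/scene0.png

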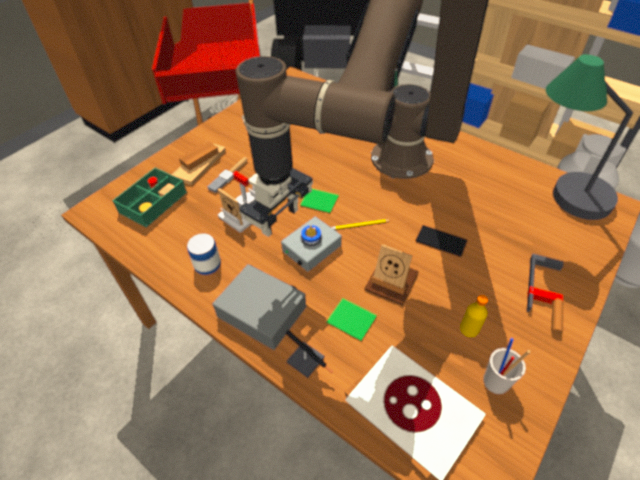

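View pics/side0.png

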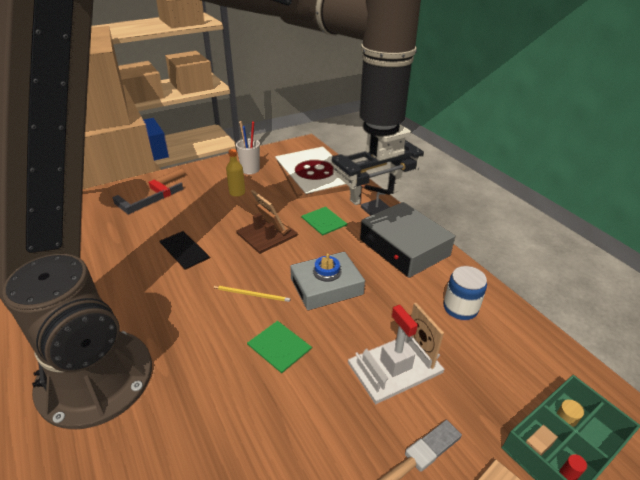

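View pics/wrist0.png

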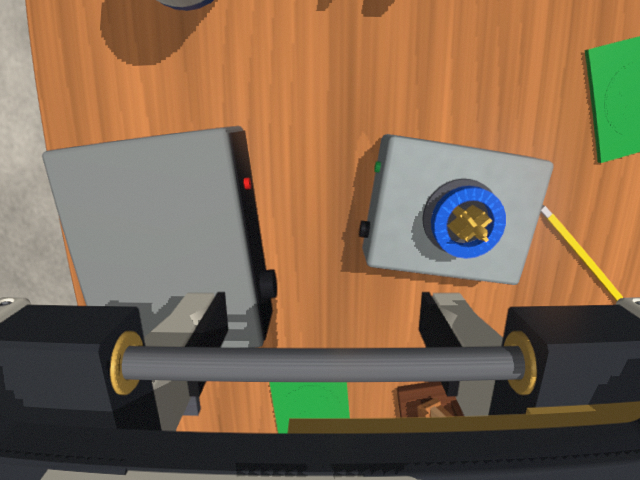

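The scene view shows the drive at (312,242), the easel and plaque at (392,272), and the caddy half hidden at (237,212). The side view shows the caddy at (398,360) with its red handle at (404,320), the drive at (327,275) and the easel at (266,225). The wrist view shows the collar at (468,222).

```bash
cat > h.py <<'E'
import numpy as np,cv2
from plant import r
def K(i):
    f=240/np.tan(np.radians(i["fovy"])/2)
    return np.array([[f,0,i["cx"]],[0,f,i["cy"]],[0,0,1.]]),np.array([i["k1"],0,0,0.])
def ray(i,px):
    k,d=K(i);u=cv2.undistortPoints(np.array(px,float).reshape(-1,1,2),k,d)[:,0]
    v=np.c_[u,np.ones(len(u))]@i["pose"][:3,:3].T
    return i["pose"][:3,3],v/np.linalg.norm(v,axis=1)[:,None]
def plane(i,px,z):
    o,v=ray(i,px);return o+v*((z-o[2])/v[:,2])[:,None]
def proj(i,P):
    k,d=K(i);R=i["pose"][:3,:3].T
    return cv2.projectPoints(np.array(P,float).reshape(-1,1,3),cv2.Rodrigues(R)[0],-R@i["pose"][:3,3],k,d)[0][:,0]
def tri(obs): # [(info,px),...] -> point, residual(mm)
    A=np.zeros((3,3));b=np.zeros(3);L=[]
    for i,p in obs:
        o,v=ray(i,[p]);M=np.eye(3)-np.outer(v[0],v[0]);A+=M;b+=M@o;L.append((M,o))
    x=np.linalg.solve(A,b);return x,[round(1e3*np.linalg.norm(M@(x-o)),1) for M,o in L]
def snap(n,tag):
    i=r.camera_info(n);im=r.capture(n);np.save(f"pics/{tag}.npy",im);np.save(f"pics/{tag}_i.npy",i,allow_pickle=True)
    cv2.imwrite(f"pics/{tag}.png",im[:,:,::-1]);return i,im
def load(tag): return np.load(f"pics/{tag}_i.npy",allow_pickle=True).item(),np.load(f"pics/{tag}.npy")
def hsv(im): return cv2.cvtColor(np.ascontiguousarray(im),cv2.COLOR_RGB2HSV)
def mask(im,lo,hi):
    return cv2.inRange(hsv(im),np.array(lo),np.array(hi))
def blobs(m,amin=50):
    n,l,s,c=cv2.connectedComponentsWithStats(m);return [(s[k,4],c[k].round(1),s[k,:4]) for k in range(1,n) if s[k,4]>amin],l
E
python3 - <<'E'
from h import *
s=r.camera_info("side");c=r.camera_info("scene");w=r.camera_info("wrist")
for n,p,z in [("handle",(404,320),.148),("base corners L",(350,365),.012),("B",(383,396),.012),("R",(442,366),.012),("drive",(327,268),.076),("easel",(266,234),.012),("plq top",(262,205),.13)]:
    print(n,plane(s,[p],z).round(3))
print("scene easel",plane(c,[(392,288)],.012).round(3),"plaque top",plane(c,[(393,250)],.13).round(3),"collar",plane(c,[(312,235)],.076).round(3))
print("wrist collar",plane(w,[(468,222)],.076).round(3))
print("pencil",plane(s,[(215,288),(289,299)],0).round(3),"brush",plane(s,[(460,425),(385,480)],0.01).round(3),"varnish",plane(s,[(466,275)],.1).round(3),"glue",plane(s,[(236,155)],.15).round(3))
E
```

```text
handle [[ 0.552 -0.283  0.148]]
base corners L [[ 0.47  -0.236  0.012]]
B [[ 0.486 -0.33   0.012]]
R [[ 0.633 -0.334  0.012]]
drive [[ 0.544 -0.015  0.076]]
easel [[0.506 0.256 0.012]]
plq top [[0.491 0.228 0.13 ]]
scene easel [[0.541 0.286 0.012]] plaque top [[0.508 0.255 0.13 ]] collar [[0.561 0.01  0.076]]
wrist collar [[ 0.554 -0.001  0.076]]
pencil [[0.309 0.13  0.   ]
 [0.452 0.006 0.   ]] brush [[ 0.574 -0.452  0.01 ]
 [ 0.394 -0.464  0.01 ]] varnish [[ 0.791 -0.213  0.1  ]] glue [[0.523 0.486 0.15 ]]
```

Call:
play_rows(
  rows=[
    [[0,0.08,0.03,-0.03,0],[0,0.16,0.06,-0.06,0],[0,0.24,0.08,-0.08,0],[0,0.32,0.11,-0.1,0],[0,0.4,0.14,-0.12,0],[0,0.47,0.16,-0.15,0],[0,0.52,0.17,-0.15,0],[0,0.52,0.17,-0.15,0]],
  ],
)

```text
time_s: 0.82
tcp_pos: [0.5885, -0.2652, 0.3031]
eef_rot: [-179.9, -0.1, -90.2]
contact_force: [1.2, 1.1, 0.4]
gripper_width: 0.0881
gripper_force: 0.0
```

```bash
python3 - <<'E'
from h import *
snap("wrist","w1");snap("side","s1");snap("scene","c1");print(r.get_state()["tcp_pos"])
E
```

```text
[ 0.58959296 -0.26035047  0.30108556]
```

View pics/w1.png

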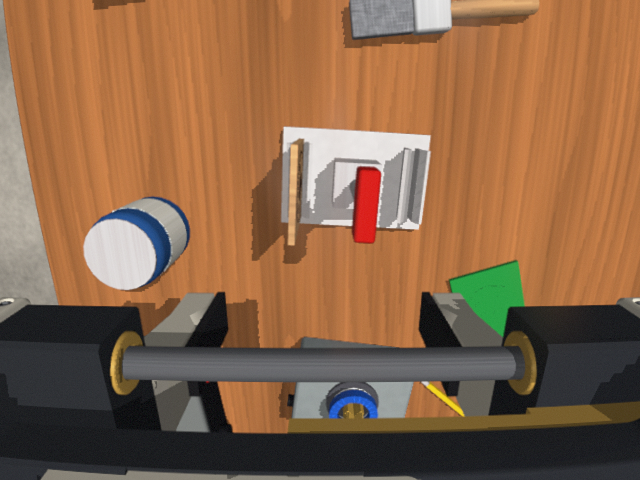

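The wrist view shows the caddy base with corners near (284,127), (430,135), (418,230) and (282,222). The handle bar is at (367,205), the finished plaque at left (295,190) and the empty slot at right (412,185).

Call:
play_rows(
  rows=[
    [[0,-0.03,0.06,0,0],[0,-0.06,0.12,0,0],[0,-0.08,0.18,0,0],[0,-0.08,0.18,0,0],[0,-0.08,0.18,0,0],[0,-0.08,0.18,0,0],[0,-0.08,0.18,0,0],[0,-0.08,0.18,0,0]],
  ],
)

```text
time_s: 1.63
tcp_pos: [0.5007, -0.2198, 0.301]
eef_rot: [179.9, 0.0, -90.0]
contact_force: [0.7, -0.9, 0.0]
gripper_width: 0.0875
gripper_force: 0.0
```

```bash
python3 - <<'E'
from h import *
snap("wrist","w2")
def poly(m,minA):
    cs,_=cv2.findContours(m,cv2.RETR_EXTERNAL,cv2.CHAIN_APPROX_NONE);c=max(cs,key=cv2.contourArea)
    return cv2.contourArea(c),cv2.minAreaRect(c)
for t in("w1","w2"):
    i,im=load(t)
    red=mask(im,(0,190,150),(6,255,255))|mask(im,(174,190,150),(180,255,255))
    red[290:]=0
    a,rc=poly(red,0);print(t,"red",a,rc)
    print("  vals",np.percentile(hsv(im)[red>0][:,2],[5,25,50,75,95]))
    wh=mask(im,(0,0,110),(180,45,255));wh[290:]=0;wh[:,:230]=0;wh[:60]=0
    wh=cv2.morphologyEx(wh,cv2.MORPH_OPEN,np.ones((3,3)))
    b,l=blobs(wh,150);print(b)
E
```

```text
w1 red 1398.5 ((366.9696044921875, 205.99754333496094), (20.76765251159668, 73.38853454589844), 4.666858673095703)
  vals [171. 213. 219. 220. 221.]
[(np.int32(10728), array([356.3, 174.2]), array([282, 127, 148, 102], dtype=int32))]
w2 red 442.0 ((252.5, 169.0), (36.0, 21.0), 90.0)
  vals [179.4 208.  217.  219.  220. ]
[(np.int32(9796), array([296.6, 135.7]), array([230,  86, 123, 106], dtype=int32))]
```

```bash
python3 - <<'E'
from h import *
def crop(t,x,y,w=200,h=150):
    im=load(t)[1][y:y+h,x:x+w];return cv2.resize(im,(400,300),interpolation=cv2.INTER_CUBIC)
m=np.vstack([np.hstack([crop("w1",260,110),crop("w2",190,70)]),np.hstack([crop("s1",320,280),crop("c1",170,160)])])
cv2.imwrite("pics/m1.png",m[:,:,::-1])
E
```

```text
(no output)
```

View pics/m1.png

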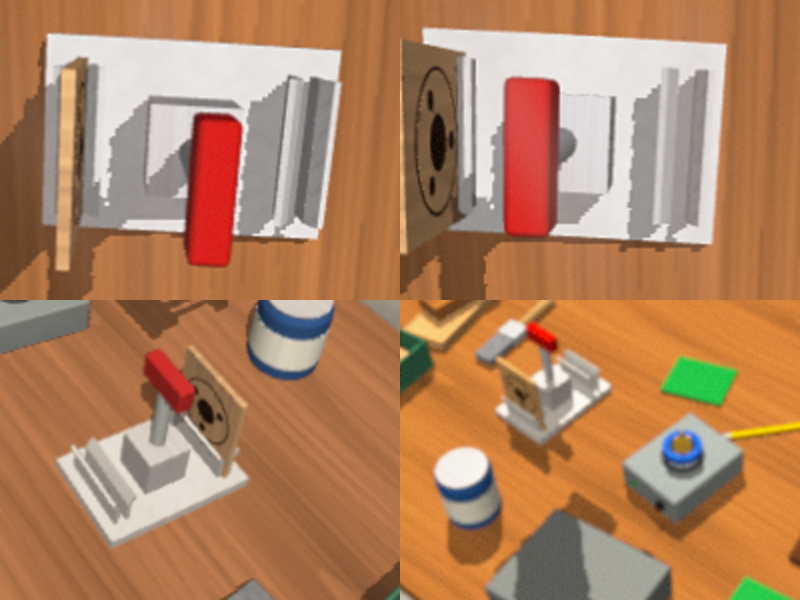

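The mosaic shows the caddy corners and handle clearly. In w1 the corners are (283.5,127), (430,135), (419,229) and (281,222), with the handle top near (367.5,206). In w2 the right corners are (353,92) and (345.5,191.5), with the handle top at (255.5,149).

```bash
python3 - <<'E'
from h import *
a=load("w1")[0];b=load("w2")[0];s=load("s1")[0]
for n,p,q in [("handle top",(367.5,206),(255.5,149)),("TR",(430,135),(353,92)),("BR",(419,229),(345.5,191.5)),("TL",(283.5,127),(202,84))]:
    x,e=tri([(a,p),(b,q)]);print(n,x.round(4),e)
P=plane(a,[(283.5,127),(430,135),(419,229),(281,222)],.012)
print(P.round(4),P.mean(0).round(4));Q=plane(b,[(202,84),(353,92),(345.5,191.5)],.012);print(Q.round(4))
for u,v in[(P[0]-P[1],0),(P[3]-P[2],0),(P[2]-P[1],90),(P[3]-P[0],90),(Q[0]-Q[1],0),(Q[2]-Q[1],90)]:
    print(np.linalg.norm(u).round(4),(np.degrees(np.arctan2(u[1],u[0]))-v).round(2))
h=plane(a,[(194/2+260,118/2+110),(188/2+260,263/2+110)],.16);print(np.degrees(np.arctan2(*(h[1]-h[0])[:2])))
print(plane(a,[(367.5,206)],.16),plane(b,[(255.5,149)],.16))
# slot: mouth midline points at z .046 in w1/w2
for i,pts in((a,[((289+312)/4+260,78/2+110),((276+306)/4+260,224/2+110)]),):
    print("slot",plane(i,pts,.04).round(4))
E
```

```text
handle top [ 0.5527 -0.2796  0.1539] [np.float64(0.1), np.float64(0.1)]
TR [ 0.4678 -0.3296  0.0112] [np.float64(0.1), np.float64(0.1)]
BR [ 0.4745 -0.2209  0.017 ] [np.float64(0.1), np.float64(0.1)]
TL [ 0.6326 -0.3386  0.0111] [np.float64(0.3), np.float64(0.3)]
[[ 0.6326 -0.3384  0.012 ]
 [ 0.468  -0.3297  0.012 ]
 [ 0.4732 -0.2195  0.012 ]
 [ 0.6391 -0.2287  0.012 ]] [ 0.5532 -0.2791  0.012 ]
[[ 0.6322 -0.3388  0.012 ]
 [ 0.4679 -0.3294  0.012 ]
 [ 0.4743 -0.2198  0.012 ]]
0.1648 -3.01
0.1662 -3.16
0.1103 -2.7
0.1099 -3.39
0.1645 -3.25
0.1098 -3.3
1.1231342796890924
[[ 0.55333492 -0.28100795  0.16      ]] [[ 0.55168099 -0.2799687   0.16      ]]
slot [[ 0.4957 -0.3162  0.04  ]
 [ 0.4962 -0.2358  0.04  ]]
```

Call:
play_rows(
  rows=[
    [[0,-0.08,-0.01,0.02,0],[0,-0.16,-0.02,0.04,0],[0,-0.24,-0.03,0.06,0],[0,-0.32,-0.04,0.08,0],[0,-0.4,-0.04,0.1,0],[0,-0.44,-0.04,0.1,0],[0,-0.44,-0.04,0.1,0],[0,-0.44,-0.04,0.1,0]],
  ],
)

```text
time_s: 2.35
tcp_pos: [0.5203, 0.0011, 0.2511]
eef_rot: [179.9, -0.0, -89.9]
contact_force: [-0.2, -0.3, 0.3]
gripper_width: 0.0877
gripper_force: 0.0
```

```bash
python3 - <<'E'
from h import *
snap("wrist","w3");print(r.get_state()["tcp_pos"])
E
```

```text
[5.20309017e-01 2.67667067e-04 2.51259882e-01]
```

Call:
play_rows(
  rows=[
    [[0,-0.08,0,-0.02,0],[0,-0.16,0,-0.04,0],[0,-0.24,0,-0.06,0],[0,-0.32,0,-0.08,0],[0,-0.4,0,-0.1,0],[0,-0.48,0,-0.12,0],[0,-0.5,0,-0.13,0],[0,-0.5,0,-0.13,0]],
  ],
)

```text
time_s: 3.07
tcp_pos: [0.521, 0.2519, 0.3172]
eef_rot: [-179.9, 0.0, -89.9]
contact_force: [-0.1, 1.1, 0.9]
gripper_width: 0.0879
gripper_force: 0.0
```

```bash
python3 - <<'E'
from h import *
snap("wrist","w4");print(r.get_state()["tcp_pos"])
snap("scene","c4");snap("side","s4")
def crop(t,x,y,w,h):
    im=load(t)[1][y:y+h,x:x+w];return cv2.resize(im,(400,300),interpolation=cv2.INTER_CUBIC)
m=np.vstack([np.hstack([crop("w3",200,100,280,210),crop("w4",160,50,320,240)]),np.hstack([crop("c4",340,220,120,90),crop("s4",220,180,120,90)])])
cv2.imwrite("pics/m2.png",m[:,:,::-1])
E
```

```text
[0.5206308  0.25032013 0.31652279]
```

View pics/m2.png

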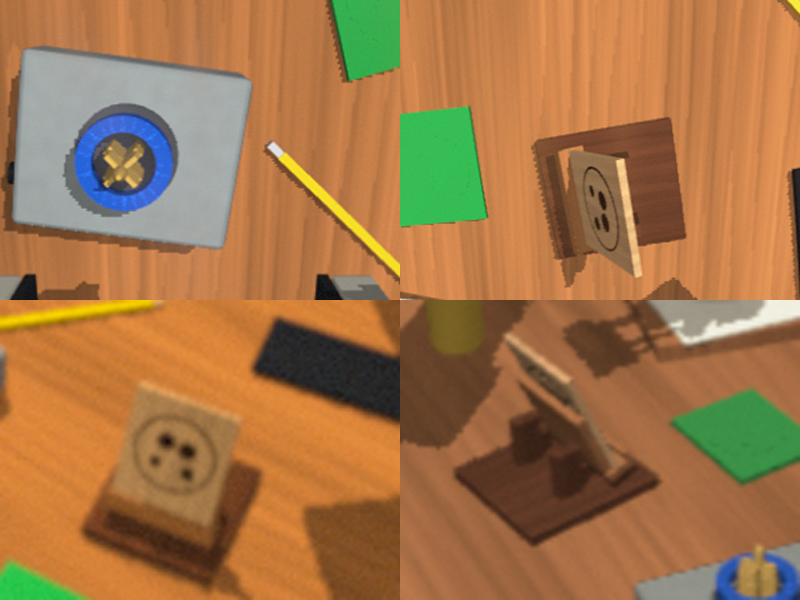

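The mosaic shows the drive and its cross splines in w3, with the arms turned about 45° in the image. In w4 it shows the easel base corners at mosaic (535,139), (669,118), (685,238) and (553,258), with the plaque's top edge running from (620,156) to (636,274). The plaque leans toward world -x.

```bash
python3 - <<'E'
from h import *
a=load("w4")[0];c=load("c4")[0];s=load("s4")[0]
f=lambda u,v:((u-400)/1.25+160,v/1.25+50)
sc=lambda u,v:(u/3.3333+340,(v-300)/3.3333+220)
sd=lambda u,v:((u-400)/3.3333+220,(v-300)/3.3333+180)
for n,p,q,t in[("-y",f(620,156),sc(140,385),sd(577,385)),("+y",f(636,274),sc(240,415),sd(507,337))]:
    for k in([(a,p),(c,q)],[(a,p),(s,t)],[(a,p),(c,q),(s,t)]):
        x,e=tri(k);print(n,x.round(4),e)
B=plane(a,[f(535,139),f(669,118),f(685,238),f(553,258)],.012);print(B.round(4))
for u,v in[(B[0]-B[1],0),(B[3]-B[2],0),(B[2]-B[1],90),(B[3]-B[0],90)]:
    print(np.linalg.norm(u).round(4),(np.degrees(np.arctan2(u[1],u[0]))-v).round(2))
th=np.radians(8);m=B.mean(0);R=np.array([[np.cos(th),-np.sin(th)],[np.sin(th),np.cos(th)]])
print("pred top mid",m,m[:2]+R@[-.0112,0])
# top edge in w4 by plane z=.131
T=plane(a,[f(620,156),f(636,274)],.131);print(T.round(4),T.mean(0),np.linalg.norm(T[1]-T[0]),np.degrees(np.arctan2(-(T[1]-T[0])[0],(T[1]-T[0])[1])))
# drive
w=load("w3")[0];w0=r.camera_info
i3,im3=load("w3")
m=mask(im3,(100,150,80),(130,255,255));m[300:]=0
ct=max(cv2.findContours(m,cv2.RETR_EXTERNAL,cv2.CHAIN_APPROX_NONE)[0],key=cv2.contourArea);print(cv2.fitEllipse(ct))
g=lambda u,v:(u*.7+200,v*.7+100)
D=plane(i3,[g(25,48),g(250,74),g(222,247),g(14,220)],.05);print(D.round(4),D.mean(0))
for u,v in[(D[0]-D[1],0),(D[3]-D[2],0),(D[2]-D[1],90),(D[3]-D[0],90)]:
    print(np.linalg.norm(u).round(4),(np.degrees(np.arctan2(u[1],u[0]))-v).round(2))
print("pilot tip",plane(i3,[g(124,148)],.107),"collar",plane(i3,[cv2.fitEllipse(ct)[0]],.074))
E
```

```text
-y [0.5091 0.2194 0.125 ] [np.float64(0.8), np.float64(0.8)]
-y [0.5129 0.2166 0.1282] [np.float64(3.6), np.float64(3.6)]
-y [0.5123 0.2186 0.1273] [np.float64(2.7), np.float64(3.1), np.float64(5.0)]
+y [0.4962 0.3062 0.1358] [np.float64(0.8), np.float64(0.8)]
+y [0.4966 0.3087 0.1272] [np.float64(0.5), np.float64(0.5)]
+y [0.4951 0.3058 0.1316] [np.float64(2.0), np.float64(2.3), np.float64(2.3)]
[[0.5861 0.219  0.012 ]
 [0.4606 0.1993 0.012 ]
 [0.4397 0.3166 0.012 ]
 [0.5725 0.3382 0.012 ]]
0.1271 8.9
0.1346 9.23
0.1192 10.09
0.12 6.49
pred top mid [0.5147069  0.26828018 0.012     ] [0.5036159  0.26672144]
[[0.5097 0.2178 0.131 ]
 [0.4965 0.3075 0.131 ]] [0.50310134 0.26265644 0.131     ] 0.09062296504507036 8.43198139112921
((286.2752990722656, 213.2003631591797), (66.76089477539062, 67.81084442138672), 75.84840393066406)
[[ 0.6153 -0.0682  0.05  ]
 [ 0.473  -0.0521  0.05  ]
 [ 0.4876  0.0664  0.05  ]
 [ 0.6317  0.0469  0.05  ]] [ 0.55190399 -0.00175869  0.05      ]
0.1432 -6.46
0.1454 -7.73
0.1194 -6.99
0.1162 -8.1
pilot tip [[ 0.54894558 -0.01625261  0.107     ]] collar [[ 5.52671572e-01 -3.73922518e-04  7.40000000e-02]]
```

Call:
play_rows(
  rows=[
    [[0.5,-0.026,0.025,0.08,-0.099],[0.5,-0.026,0.025,0.16,-0.099],[0.5,-0.026,0.025,0.24,-0.099],[0.5,-0.026,0.025,0.29,-0.099],[0.5,-0.026,0.025,0.29,-0.099],[0.5,-0.026,0.025,0.29,-0.099],[0.5,-0.026,0.025,0.29,-0.099],[0.5,-0.026,0.025,0.29,-0.099]],
  ],
)

```text
time_s: 3.88
tcp_pos: [0.5089, 0.2633, 0.1741]
eef_rot: [-179.8, 0.1, -81.5]
contact_force: [0.3, -0.0, 0.7]
gripper_width: 0.0452
gripper_force: 0.0
```

```bash
python3 - <<'E'
from h import *
snap("wrist","w5");snap("scene","c5");snap("side","s5");s=r.get_state();print(s["tcp_pos"],s["eef_rot"],s["gripper_width"])
def crop(t,x,y,w,h):
    im=load(t)[1][y:y+h,x:x+w];return cv2.resize(im,(400,300),interpolation=cv2.INTER_CUBIC)
m=np.vstack([np.hstack([crop("w5",0,0,640,480),crop("w5",200,250,320,230)]),np.hstack([crop("c5",320,180,160,120),crop("s5",180,130,160,120)])])
cv2.imwrite("pics/m3.png",m[:,:,::-1])
E
```

```text
[0.50816817 0.26338496 0.17326285] [-1.79866244e+02  9.39924392e-02 -8.15004251e+01] 0.04395700485932972
```

View pics/m3.png

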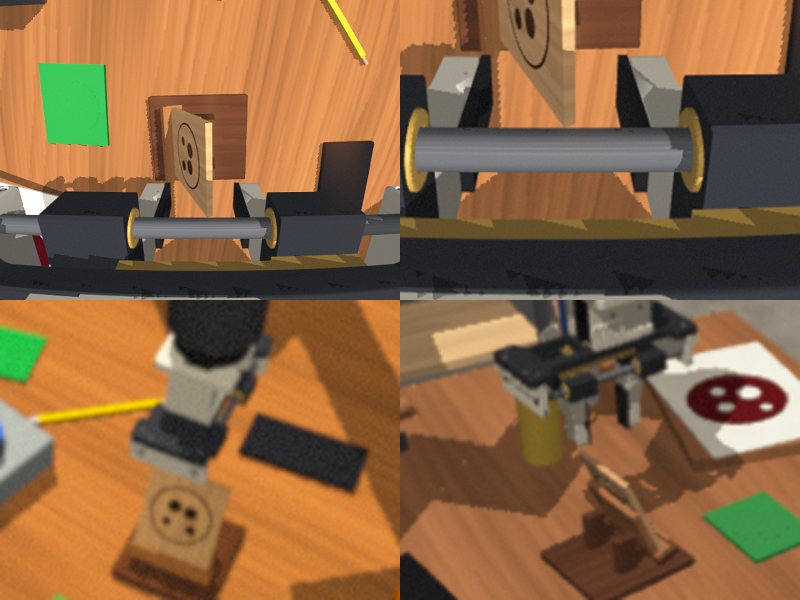

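The mosaic shows the plaque's top edge between the fingers, near (210,215) in the upper-left tile, and parallel to them. The neighbours are clear.

Call:
play_rows(
  rows=[
    [[0.5,0,0,0.04,0],[0.5,0,0,0.08,0],[0.5,0,0,0.12,0],[0.5,0,0,0.144,0],[0.62,0,0,0.144,0],[0.7,0,0,0.144,0],[0.7,0,0,0.144,0],[0.7,0,0,0.144,0]],
  ],
  squeeze=8,
)

```text
time_s: 4.7
tcp_pos: [0.5082, 0.2636, 0.101]
eef_rot: [-179.9, 0.1, -81.5]
contact_force: [0.4, -0.2, -0.1]
gripper_width: 0.0274
gripper_force: 0.0
```

Call:
play_rows(
  rows=[
    [[0.7,0,-0.012,-0.002,0],[0.7,0,-0.024,-0.004,0],[0.7,0,-0.036,-0.006,0],[0.7,0,-0.048,-0.008,0],[0.7,0,-0.06,-0.01,0],[0.7,0,-0.072,-0.014,0],[0.8,0,-0.072,-0.014,0],[0.85,0,-0.072,-0.014,0]],
  ],
  squeeze=8,
)

```text
time_s: 5.37
tcp_pos: [0.5434, 0.2682, 0.1064]
eef_rot: [180.0, -0.0, -81.5]
contact_force: [0.6, 0.4, -0.6]
gripper_width: 0.0181
gripper_force: 0.0
```

Call:
play_rows(
  rows=[
    [[1,0,0,0,0],[1,0,0,0,0],[1,0,0,0,0],[1,0,0,0,0],[1,0,0,0,0],[1,0,0,0,0],[1,0,0,0,0],[1,0,0,0,0]],
  ],
  squeeze=12,
)

```text
time_s: 6.03
tcp_pos: [0.5432, 0.2684, 0.1067]
eef_rot: [-180.0, 0.0, -81.5]
contact_force: [1.3, -0.3, 0.9]
gripper_width: 0.0055
gripper_force: 12.0
```

The handle would foul the gripper body at this depth, so I regrip 9 mm higher.

Call:
play_rows(
  rows=[
    [[0.88,0,0,0,0],[0.88,0,0,0,0],[0.88,0,0,-0.006,0],[0.88,0,0,-0.012,0],[0.88,0,0,-0.018,0],[0.88,0,0,-0.018,0],[1,0,0,-0.018,0],[1,0,0,-0.018,0]],
  ],
  squeeze=25,
)

```text
time_s: 6.7
tcp_pos: [0.5433, 0.2684, 0.1158]
eef_rot: [-180.0, 0.0, -81.5]
contact_force: [0.6, 0.4, 0.6]
gripper_width: 0.0062
gripper_force: 25.0
```

Call:
play_rows(
  rows=[
    [[1,0,0,0,0],[1,0,0,0,0],[1,0,0,-0.04,0],[1,0,0,-0.1,0],[1,0,0,-0.16,0],[1,0,0,-0.22,0],[1,0,0,-0.28,0],[1,0,0,-0.28,0]],
  ],
)

```text
time_s: 7.37
tcp_pos: [0.5454, 0.2695, 0.2622]
eef_rot: [-179.5, 0.2, -81.5]
contact_force: [1.7, 1.0, 0.7]
gripper_width: 0.006
gripper_force: 25.0
```

```bash
python3 - <<'E'
from h import *
snap("wrist","w6");snap("scene","c6");snap("side","s6");s=r.get_state();print(s["tcp_pos"],s["eef_rot"],s["gripper_width"],s["contact_force"])
def crop(t,x,y,w,h):
    im=load(t)[1][y:y+h,x:x+w];return cv2.resize(im,(400,300),interpolation=cv2.INTER_CUBIC)
m=np.vstack([np.hstack([crop("w6",0,0,640,480),crop("w6",200,250,320,230)]),np.hstack([crop("c6",320,160,160,120),crop("s6",200,80,160,120)])])
cv2.imwrite("pics/m4.png",m[:,:,::-1])
E
```

```text
[0.54265005 0.26823127 0.25515764] [ 1.79968828e+02  2.32950055e-02 -8.15044831e+01] 0.005899895231758982 [ 0.37447313 -0.14344347 -0.18738828]
```

View pics/m4.png

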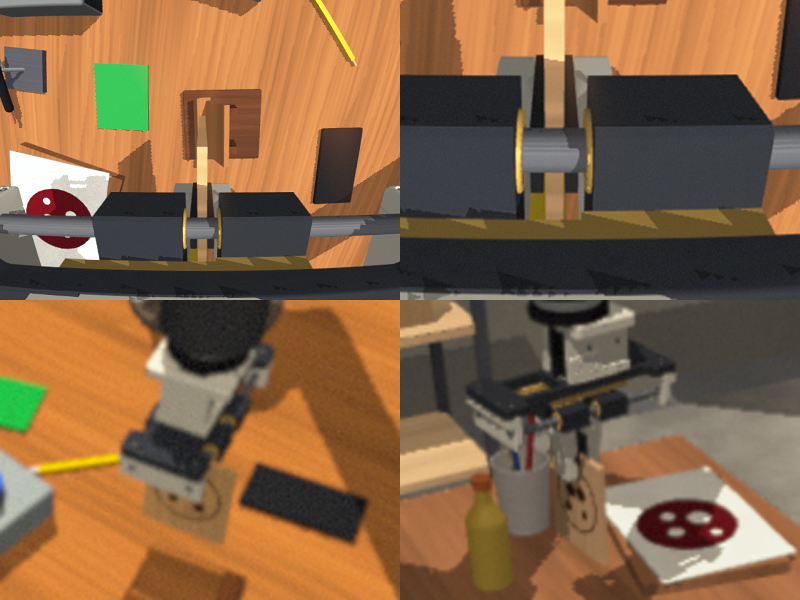

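The mosaic shows the plaque gripped and upright. Its bottom corners are at (145,513) and (222,541) in the scene tile and at (606,572) and (565,535) in the side tile.

```bash
python3 - <<'E'
from h import *
c=load("c6")[0];s=load("s6")[0];w=load("w6")[0]
sc=lambda u,v:(u/2.5+320,(v-300)/2.5+160)
sd=lambda u,v:((u-400)/2.5+200,(v-300)/2.5+80)
for n,q,t in[("-y",sc(145,513),sd(606,572)),("+y",sc(222,541),sd(565,535))]:
    x,e=tri([(c,q),(s,t)]);print(n,x.round(4),e)
# near top edge -y end in wrist picture: (202,147)*1.6
print(plane(w,[(204*1.6,148*1.6)],.279))
E
```

```text
-y [0.547 0.225 0.165] [np.float64(2.6), np.float64(2.6)]
+y [0.5377 0.3112 0.1699] [np.float64(4.9), np.float64(4.9)]
[[0.55007507 0.23004101 0.279     ]]
```

Call:
play_rows(
  rows=[
    [[1,0.05,0.015,-0.01,0.03],[1,0.13,0.035,-0.02,0.06],[1,0.21,0.055,-0.03,0.09],[1,0.29,0.075,-0.03,0.12],[1,0.37,0.095,-0.03,0.135],[1,0.45,0.115,-0.03,0.135],[1,0.53,0.135,-0.03,0.135],[1,0.6,0.15,-0.03,0.135]],
  ],
)

```text
time_s: 8.18
tcp_pos: [0.5116, -0.0417, 0.2691]
eef_rot: [179.9, -0.0, -93.1]
contact_force: [0.9, 0.4, -1.1]
gripper_width: 0.0058
gripper_force: 25.0
```

```bash
cat >> h.py <<'E'
def go(x,y,z=None,yaw=None):
    s=r.get_state();p=s["tcp_pos"];a=np.radians(s["eef_rot"][2]);d=np.array([x,y])-p[:2]
    print("tcp",p.round(4),"yaw",s["eef_rot"][2].round(2),"F",s["contact_force"].round(1),"w",round(s["gripper_width"],4))
    print("share x,y",((d@[np.cos(a),np.sin(a)])/.5).round(4),((d@[np.sin(a),-np.cos(a)])/.5).round(4),"z",None if z is None else round((p[2]-z)/.5,4),"turn",None if yaw is None else round(-np.radians(yaw-s["eef_rot"][2])/1.5,4))
E
python3 - <<'E'
from h import *
import time
go(.4913,-.2757,.255,-93.1)
E
```

```text
tcp [ 0.5116 -0.0417  0.2691] yaw -93.1 F [ 0.9  0.4 -1.1] w 0.0058
share x,y 0.4695 0.0151 z 0.0282 turn -0.0
```

Call:
play_rows(
  rows=[
    [[1,0.08,0.003,0,0],[1,0.16,0.006,0,0],[1,0.24,0.009,0,0],[1,0.32,0.012,0,0],[1,0.4,0.015,0,0],[1,0.45,0.018,0,0],[1,0.474,0.018,0,0],[1,0.474,0.018,0,0]],
  ],
)

```text
time_s: 8.85
tcp_pos: [0.4904, -0.2776, 0.2685]
eef_rot: [179.8, 0.0, -93.3]
contact_force: [-0.3, 0.1, -0.8]
gripper_width: 0.0061
gripper_force: 25.0
```

Call:
play_rows(
  rows=[
    [[1,0,0,0,0],[1,0,0,0.05,0],[1,0,0,0.1,0],[1,0,0,0.15,0],[1,0,0,0.18,0],[1,0,0,0.18,0],[1,0,0,0.18,0],[1,0,0,0.18,0]],
  ],
)

```text
time_s: 9.52
tcp_pos: [0.4925, -0.2751, 0.1817]
eef_rot: [-179.9, -0.0, -93.0]
contact_force: [-0.4, 0.4, -0.1]
gripper_width: 0.0059
gripper_force: 25.0
```

```bash
python3 - <<'E'
from h import *
snap("wrist","w7");snap("scene","c7");snap("side","s7")
go(.4913,-.2757,.107,-93.1)
def crop(t,x,y,w,h):
    im=load(t)[1][y:y+h,x:x+w];return cv2.resize(im,(400,300),interpolation=cv2.INTER_CUBIC)
m=np.vstack([np.hstack([crop("w7",0,0,640,480),crop("w7",240,110,200,150)]),np.hstack([crop("c7",160,140,160,120),crop("s7",320,260,160,120)])])
cv2.imwrite("pics/m5.png",m[:,:,::-1])
E
```

```text
tcp [ 0.4923 -0.2755  0.182 ] yaw -93.06 F [-0.5  0.3 -0.5] w 0.0058
share x,y 0.0005 0.0021 z 0.1499 turn 0.0004
```

View pics/m5.png

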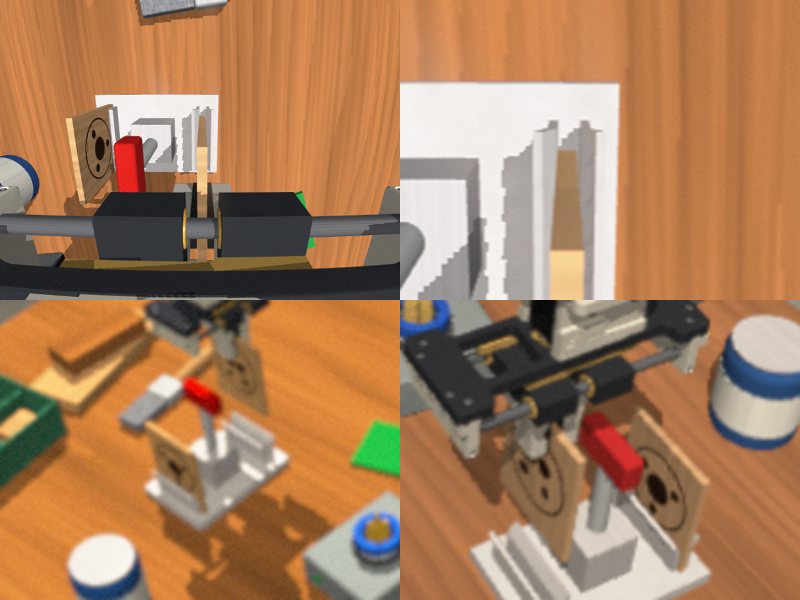

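The mosaic shows the held plaque right above the empty slot, with its lower edge at (565,150) between walls at 550 and 588 in the upper-right tile. I descend.

Call:
play_rows(
  rows=[
    [[1,0,0.002,0.03,0],[1,0,0.002,0.06,0],[1,0,0.002,0.085,0],[1,0,0.002,0.105,0],[1,0,0.002,0.12,0],[1,0,0.002,0.135,0],[1,0,0.002,0.148,0],[1,0,0.002,0.148,0]],
  ],
)

```text
time_s: 10.33
tcp_pos: [0.4904, -0.2755, 0.1056]
eef_rot: [180.0, 0.0, -93.1]
contact_force: [0.7, -0.4, 0.6]
gripper_width: 0.0059
gripper_force: 25.0
```

Call:
play_rows(
  rows=[
    [[1,0,0,0.004,0],[1,0,0,0.008,0],[1,0,0,0.01,0],[1,0,0,0.01,0],[1,0,0,0.01,0],[1,0,0,0.01,0],[1,0,0,0.01,0],[1,0,0,0.01,0]],
  ],
)

```text
time_s: 11.0
tcp_pos: [0.4906, -0.2756, 0.1017]
eef_rot: [-180.0, -0.0, -93.1]
contact_force: [0.0, -0.6, -0.7]
gripper_width: 0.0057
gripper_force: 25.0
```

Call:
play_rows(
  rows=[
    [[0.9,0,0,0,0],[0.86,0,0,0,0],[0.82,0,0,0,0],[0.8,0,0,0,0],[0.8,0,0,0,0],[0.8,0,0,0,0],[0.8,0,0,0,0],[0.8,0,0,0,0]],
  ],
)

```text
time_s: 11.67
tcp_pos: [0.4905, -0.2756, 0.1015]
eef_rot: [180.0, -0.0, -93.1]
contact_force: [0.0, -0.0, -0.2]
gripper_width: 0.0175
gripper_force: 0.0
```

Call:
play_rows(
  rows=[
    [[0.8,0,0,-0.01,0],[0.8,0,0,-0.03,0],[0.8,0,0,-0.06,0],[0.8,0,0,-0.12,0],[0.8,0,0,-0.2,0],[0.6,0,0,-0.28,0],[0.4,0,0,-0.35,0],[0.3,0,0,-0.35,0]],
  ],
)

```text
time_s: 12.33
tcp_pos: [0.4934, -0.2773, 0.2862]
eef_rot: [-179.3, -0.3, -93.0]
contact_force: [1.4, -0.4, 0.9]
gripper_width: 0.0322
gripper_force: 0.0
```

Call:
play_rows(
  rows=[
    [[0.3,-0.003,-0.06,-0.02,0],[0.3,-0.006,-0.12,-0.04,0],[0.3,-0.01,-0.18,-0.04,0],[0.3,-0.01,-0.18,-0.04,0],[0.3,-0.01,-0.18,-0.04,0],[0.3,-0.01,-0.18,-0.04,0],[0.3,-0.01,-0.18,-0.04,0],[0.3,-0.01,-0.18,-0.04,0]],
  ],
)

```text
time_s: 13.0
tcp_pos: [0.5799, -0.2756, 0.2973]
eef_rot: [-180.0, -0.0, -93.1]
contact_force: [-0.7, 0.1, -0.1]
gripper_width: 0.0611
gripper_force: 0.0
```

```bash
python3 - <<'E'
from h import *
snap("wrist","w8");snap("side","s8");snap("scene","c8");go(.553,-.279)
def crop(t,x,y,w,h,W=400,H=300):
    im=load(t)[1][y:y+h,x:x+w];return cv2.resize(im,(W,H),interpolation=cv2.INTER_CUBIC)
m=np.vstack([np.hstack([crop("w8",220,60,240,180),crop("w3",241,168,96,72)]),np.hstack([crop("s8",320,260,160,120),crop("c8",160,140,160,120)])])
cv2.imwrite("pics/m6.png",m[:,:,::-1])
i,im=load("w3")
g=mask(im,(12,90,60),(32,255,255));g[:170]=0;g[250:]=0;g[:,:250]=0;g[:,325:]=0
print(blobs(g,20)[0])
E
```

```text
tcp [ 0.5802 -0.2756  0.2972] yaw -93.11 F [ 0.5 -0.4 -0.2] w 0.0613
share x,y 0.0098 0.054 z None turn None
[(np.int32(706), array([286.3, 214.3]), array([272, 198,  29,  34], dtype=int32))]
```

View pics/m6.png

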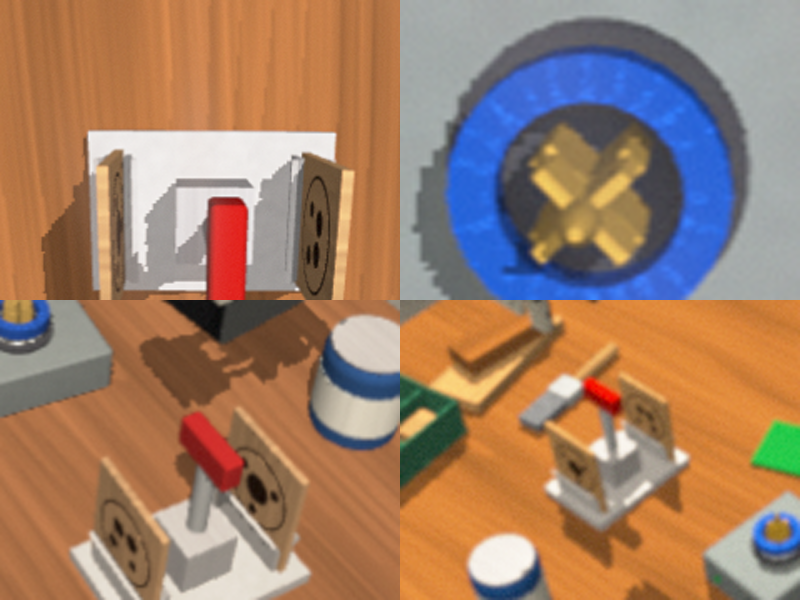

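The mosaic shows both plaques standing in their slots with the caddy unmoved. The brass cross sits at (590,200), with its arms at roughly ±45° in the image. Next I look at the splines from straight above.

Call:
play_rows(
  rows=[
    [[0.3,-0.08,0.01,0,0],[0.3,-0.16,0.02,0,0],[0.3,-0.24,0.03,0,0],[0.3,-0.32,0.04,0,0],[0.3,-0.4,0.05,0,0],[0.3,-0.48,0.06,0,0],[0.3,-0.56,0.075,0,0],[0.3,-0.63,0.09,0.03,0]],
  ],
)

```text
time_s: 13.82
tcp_pos: [0.5535, 0.0437, 0.2846]
eef_rot: [-179.7, 0.1, -93.1]
contact_force: [1.8, -0.1, 0.8]
gripper_width: 0.0614
gripper_force: 0.0
```

Call:
play_rows(
  rows=[
    [[0.3,-0.04,0,0.05,0],[0.3,-0.067,0.003,0.11,0],[0.3,-0.067,0.003,0.17,0],[0.3,-0.067,0.003,0.21,0],[0.3,-0.067,0.003,0.234,0],[0.3,-0.067,0.003,0.234,0],[0.3,-0.067,0.003,0.234,0],[0.3,-0.067,0.003,0.234,0]],
  ],
)

```text
time_s: 14.48
tcp_pos: [0.5537, 0.0751, 0.1659]
eef_rot: [-179.9, 0.0, -93.1]
contact_force: [-0.1, -0.5, 0.2]
gripper_width: 0.0615
gripper_force: 0.0
```

```bash
cat > spl.py <<'E'
from h import *
snap("wrist","w9");s=r.get_state();print(s["tcp_pos"],s["eef_rot"])
for t in("w9","w3"):
    i,im=load(t);print(t,"cam",i["pose"][:3,3].round(4),"proj",proj(i,[(.5527,0,.09)]).round(0))
    m=mask(im,(100,150,60),(130,255,255))
    p=proj(i,[(.5527,0,.076)])[0];yy,xx=np.mgrid[:480,:640]
    R=60*(1 if t=="w3" else 2);m[(xx-p[0])**2+(yy-p[1])**2>R*R]=0
    h=max(cv2.findContours(m,cv2.RETR_EXTERNAL,cv2.CHAIN_APPROX_NONE)[0],key=cv2.contourArea)
    e=cv2.fitEllipse(h);c=plane(i,[e[0]],.076)[0];print("collar",np.round(e[0],1),c.round(4),np.round(e[1],1))
    g=mask(im,(12,90,40),(34,255,255));g[(xx-p[0])**2+(yy-p[1])**2>(.55*e[1][0])**2*1.0]=0
    pts=np.argwhere(g>0)[:,::-1]
    for z in(.081,.087,.093):
        P=plane(i,pts,z)[:,:2];
        for cc in (c[:2],P.mean(0)):
            d=P-cc;rho=np.hypot(*d.T);th=np.arctan2(d[:,1],d[:,0]);k=(rho>.007)
            print(z,cc.round(4),len(P),"rmax",np.percentile(rho,99).round(4),"phase",(np.degrees(np.angle((rho[k]**2*np.exp(4j*th[k])).sum()))/4).round(2))
            if z==.087:
                hist=np.histogram(np.degrees(th[rho>.009])%360,bins=36,range=(0,360))[0];print(hist)
E
python3 spl.py
```

```text
[0.55384745 0.07515256 0.16606227] [-1.79875557e+02  5.09213310e-02 -9.30972038e+01]
w9 cam [ 0.5491 -0.0085  0.3251] proj [[318. 132.]]
collar [318.2 129.6] [ 0.5528 -0.0008  0.076 ] [96.9 99.3]
0.081 [ 0.5528 -0.0008] 872 rmax 0.0146 phase 43.22
0.081 [ 5.531e-01 -3.000e-04] 872 rmax 0.0142 phase 43.12
0.087 [ 0.5528 -0.0008] 872 rmax 0.0141 phase 43.16
[ 0  0  2 27 33 31  2  0  0  0  0  7 32 30 21  0  0  0  0  0  9 27 25 15
  0  0  0  0  0 10 28 26 26  3  0  0]
0.087 [ 5.53e-01 -5.00e-04] 872 rmax 0.0138 phase 43.09
[ 0  0  2 26 31 27  2  0  0  0  0  3 28 29 26  1  0  0  0  0  9 29 29 16
  0  0  0  0  0 15 28 28 23  0  0  0]
0.093 [ 0.5528 -0.0008] 872 rmax 0.0136 phase 43.12
0.093 [ 0.5529 -0.0007] 872 rmax 0.0135 phase 43.09
w3 cam [ 0.5209 -0.0825  0.4104] proj [[285. 218.]]
collar [286.3 213.2] [ 0.5525 -0.0009  0.076 ] [66.8 67.8]
0.081 [ 0.5525 -0.0009] 706 rmax 0.0168 phase 43.03
0.081 [ 0.5521 -0.0011] 706 rmax 0.0167 phase 43.02
0.087 [ 0.5525 -0.0009] 706 rmax 0.0175 phase 43.09
[ 0  1  7 12 18 14  2  1  0  0  2 13 14 14 15 10 12  9  6  3  5 20 29 33
 10  5  9 14 22 22 16 15 12  7  1  0]
0.087 [ 0.5515 -0.0026] 706 rmax 0.0164 phase 43.01
[ 0  2  7 17 23 21  7  5  3  3 13 20 14 16 12 10  8  4  1  0  7 17 22 25
  6  0  2  6 15 18 16 14 14 11  8  1]
0.093 [ 0.5525 -0.0009] 706 rmax 0.0188 phase 43.35
0.093 [ 0.5509 -0.004 ] 706 rmax 0.0161 phase 43.05
```

```bash
python3 - <<'E'
from h import *
i=load("w8")[0];P=plane(i,[(272.8,138.6),(421,139.8)],.012);print(P.round(4));u=P[0]-P[1];print(np.linalg.norm(u),np.degrees(np.arctan2(u[1],u[0])))
a=np.radians(-3.1);R=np.array([[np.cos(a),-np.sin(a)],[np.sin(a),np.cos(a)]])
print(P.mean(0)[:2]+R@[0,.055]); go(.5532,-.2791,.25,-93.1)
E
```

```text
[[ 0.6324 -0.3388  0.012 ]
 [ 0.4677 -0.3291  0.012 ]]
0.1649977983779287 -3.3700469961684796
[ 0.55305506 -0.27900374]
tcp [0.5538 0.0752 0.1661] yaw -93.1 F [-0.3  0.4  0.2] w 0.061
share x,y 0.7075 -0.037 z -0.1679 turn 0.0
```

Call:
play_rows(
  rows=[
    [[0.5,0.04,0,-0.06,0],[0.5,0.1,-0.005,-0.11,0],[0.5,0.17,-0.01,-0.15,0],[0.5,0.25,-0.015,-0.16,0],[0.5,0.33,-0.02,-0.16,0],[0.5,0.41,-0.025,-0.16,0],[0.5,0.49,-0.03,-0.16,0],[0.5,0.57,-0.037,-0.16,0]],
  ],
)

```text
time_s: 15.2
tcp_pos: [0.5561, -0.2127, 0.2465]
eef_rot: [-179.8, -0.0, -93.1]
contact_force: [0.7, -0.1, 0.4]
gripper_width: 0.0439
gripper_force: 0.0
```

Call:
play_rows(
  rows=[
    [[0.5,0.06,0,0,0],[0.5,0.12,0,0,0],[0.5,0.137,0,0,0],[0.5,0.137,0,0,0],[0.5,0.137,0,0,0],[0.5,0.137,0,0,0],[0.5,0.137,0,0,0],[0.5,0.137,0,0,0]],
  ],
)

```text
time_s: 15.87
tcp_pos: [0.5527, -0.2779, 0.245]
eef_rot: [-180.0, -0.0, -93.0]
contact_force: [-0.4, -0.5, 0.1]
gripper_width: 0.0436
gripper_force: 0.0
```

```bash
python3 - <<'E'
from h import *
go(.5532,-.2791,.13,-93.1)
E
```

```text
tcp [ 0.5527 -0.2779  0.245 ] yaw -93.01 F [-0.4 -0.5  0.1] w 0.0436
share x,y 0.0024 -0.001 z 0.2301 turn 0.0011
```

Call:
play_rows(
  rows=[
    [[0.5,0.002,-0.001,0.05,0.003],[0.5,0.002,-0.001,0.1,0.003],[0.5,0.002,-0.001,0.14,0.003],[0.5,0.002,-0.001,0.17,0.003],[0.5,0.002,-0.001,0.2,0.003],[0.5,0.002,-0.001,0.22,0.003],[0.5,0.002,-0.001,0.23,0.003],[0.5,0.002,-0.001,0.23,0.003]],
  ],
)

```text
time_s: 16.53
tcp_pos: [0.5526, -0.2794, 0.1287]
eef_rot: [179.9, 0.0, -93.3]
contact_force: [0.2, 0.4, 0.0]
gripper_width: 0.0436
gripper_force: 0.0
```

Call:
play_rows(
  rows=[
    [[0.6,0,0,0,0],[0.7,0,0,0,0],[0.8,0,0,0,0],[1,0,0,0,0],[1,0,0,0,0],[1,0,0,0,0],[1,0,0,0,0],[1,0,0,0,0]],
  ],
  squeeze=45,
)

```text
time_s: 17.2
tcp_pos: [0.5535, -0.2801, 0.1301]
eef_rot: [-179.9, -0.0, -93.3]
contact_force: [1.2, 0.6, 2.9]
gripper_width: 0.0174
gripper_force: 45.0
```

Call:
play_rows(
  rows=[
    [[1,0,0,-0.005,0],[1,0,0,-0.015,0],[1,0,0,-0.03,0],[1,0,0,-0.05,0],[1,0,0,-0.075,0],[1,0,0,-0.1,0],[1,0,0,-0.12,0],[1,0,0,-0.14,0]],
  ],
  squeeze=55,
)

```text
time_s: 17.87
tcp_pos: [0.5529, -0.28, 0.2009]
eef_rot: [-180.0, 0.0, -93.4]
contact_force: [-1.1, 0.7, -4.7]
gripper_width: 0.0172
gripper_force: 55.0
```

Call:
play_rows(
  rows=[
    [[1,0,0,-0.03,0],[1,0,0,-0.06,0],[1,0,0,-0.09,0],[1,0,0,-0.115,0],[1,0,0,-0.13,0],[1,0,0,-0.14,0],[1,0,0,-0.14,0],[1,0,0,-0.14,0]],
  ],
)

```text
time_s: 18.53
tcp_pos: [0.5527, -0.2798, 0.2691]
eef_rot: [180.0, 0.0, -93.4]
contact_force: [-0.2, -0.0, -4.9]
gripper_width: 0.0176
gripper_force: 55.0
```

```bash
python3 - <<'E'
from h import *
snap("wrist","w10");snap("side","s10");snap("scene","c10")
go(.5529,-.0007,.27,-47.0);print(r.get_state()["moment"])
for t in("w10",):
    i,im=load(t);m=mask(im,(0,0,150),(180,40,255));m[300:]=0
    cs=max(cv2.findContours(m,cv2.RETR_EXTERNAL,cv2.CHAIN_APPROX_NONE)[0],key=cv2.contourArea);print(cv2.minAreaRect(cs))
    print(cv2.approxPolyDP(cs,6,True)[:,0].tolist())
E
```

```text
tcp [ 0.5524 -0.2798  0.2685] yaw -93.36 F [-0.1 -0.5 -4.5] w 0.018
share x,y -0.5573 0.0317 z -0.003 turn -0.5394
[-0.00959259 -0.02171251 -0.04503483]
((323.5, 229.0), (140.0, 237.0), 90.0)
[[207, 161], [205, 193], [241, 178], [242, 281], [255, 280], [247, 299], [283, 299], [267, 292], [297, 290], [303, 254], [321, 244], [343, 254], [348, 291], [367, 293], [354, 299], [398, 299], [407, 180], [442, 191], [439, 161], [431, 159]]
```

```bash
python3 - <<'E'
from h import *
i,im=load("w10")
g=cv2.cvtColor(im,cv2.COLOR_RGB2GRAY).astype(float)
# front top edge of base: strongest vertical gradient rows 150..170
for u in range(240,421,30):
    col=g[145:175,u];d=np.diff(col);print(u,145+d.argmax()+.5,d.max().round(),end="; ")
print()
m=mask(im,(0,0,150),(180,40,255))
for v in(164,168):
    xs=np.where(m[v,180:470])[0]+180;print(v,xs.min(),xs.max())
z=.2685-.130+.012
P=plane(i,[(207,161.5),(440,161.5)],z);print(P.round(4),np.linalg.norm(P[0]-P[1]),P.mean(0).round(4))
s=r.get_state();a=np.radians(s["eef_rot"][2]+90);u=np.array([-np.sin(a),np.cos(a)])
print("centre",P.mean(0)[:2]+.055*u,"tcp",s["tcp_pos"])
# expected front edge rows for level caddy centred at tcp
for dz in(-.003,0,.003):
    print(proj(i,[np.r_[s["tcp_pos"][:2]-.055*u,z+dz]]))
E
```

```text
240 159.5 60.0; 270 159.5 65.0; 300 159.5 76.0; 330 159.5 67.0; 360 159.5 77.0; 390 159.5 70.0; 420 159.5 56.0; 
164 207 439
168 207 439
[[ 0.6315 -0.338   0.1505]
 [ 0.4666 -0.3284  0.1505]] 0.165178796094004 [ 0.5491 -0.3332  0.1505]
centre [ 0.5522706  -0.27832077] tcp [ 0.55243122 -0.27979837  0.26852483]
[[323.19161687 158.35608172]]
[[323.19830976 158.79712038]]
[[323.20514442 159.24752243]]
```

Call:
play_rows(
  rows=[
    [[1,-0.01,0,0,-0.02],[1,-0.03,0.002,0,-0.05],[1,-0.06,0.003,0,-0.09],[1,-0.1,0.006,0,-0.13],[1,-0.15,0.008,0,-0.17],[1,-0.2,0.011,0,-0.21],[1,-0.25,0.014,0,-0.25],[1,-0.3,0.017,0,-0.28]],
  ],
)

```text
time_s: 19.35
tcp_pos: [0.5528, -0.1283, 0.2692]
eef_rot: [180.0, 0.0, -69.0]
contact_force: [0.8, 0.7, -4.3]
gripper_width: 0.0176
gripper_force: 55.0
```

```bash
python3 - <<'E'
from h import *
go(.5529,-.0007,.269,-46.9)
E
```

```text
tcp [ 0.5528 -0.1283  0.2692] yaw -69.02 F [ 0.8  0.7 -4.3] w 0.0176
share x,y -0.2383 -0.0916 z 0.0004 turn -0.2574
```

Call:
play_rows(
  rows=[
    [[1,-0.05,-0.019,0,-0.05],[1,-0.1,-0.038,0,-0.1],[1,-0.145,-0.056,0,-0.15],[1,-0.18,-0.07,0,-0.19],[1,-0.21,-0.081,0,-0.225],[1,-0.23,-0.088,0,-0.25],[1,-0.238,-0.0916,0,-0.258],[1,-0.238,-0.0916,0,-0.258]],
  ],
)

```text
time_s: 20.02
tcp_pos: [0.5539, -0.0015, 0.2694]
eef_rot: [180.0, 0.0, -47.0]
contact_force: [-0.0, 0.2, -4.2]
gripper_width: 0.0178
gripper_force: 55.0
```

Call:
play_rows(
  rows=[
    [[1,0,0,0,0],[1,0,0,0,0],[1,0,0,0,0],[1,0,0,0,0],[1,0,0,0,0],[1,0,0,0,0],[1,0,0,0,0],[1,0,0,0,0]],
  ],
)

```text
time_s: 20.68
tcp_pos: [0.5539, -0.0023, 0.2696]
eef_rot: [-180.0, 0.0, -47.1]
contact_force: [0.2, -0.4, -4.1]
gripper_width: 0.0175
gripper_force: 55.0
```

```bash
python3 - <<'E'
from h import *
snap("wrist","w11")
go(.5529,-.0007,.235,-46.9);s=r.get_state();i,im=load("w11")
g=cv2.cvtColor(im,cv2.COLOR_RGB2GRAY).astype(float)
for u in range(240,421,30):
    d=np.diff(g[145:180,u]);print(u,145+d.argmax()+.5,d.max().round(),end="; ")
m=mask(im,(0,0,150),(180,40,255))
for v in(164,168):
    xs=np.where(m[v,180:470])[0]+180;print(v,xs.min(),xs.max())
a=np.radians(s["eef_rot"][2]+90);u=np.array([-np.sin(a),np.cos(a)])
print(proj(i,[np.r_[s["tcp_pos"][:2]-.055*u,s["tcp_pos"][2]-.118]]))
E
```

```text
tcp [ 0.5539 -0.0023  0.2695] yaw -47.12 F [-0.1 -0.1 -4.1] w 0.0181
share x,y -0.0037 -0.0007 z 0.0691 turn -0.0026
240 159.5 92.0; 270 159.5 87.0; 300 159.5 105.0; 330 159.5 94.0; 360 159.5 101.0; 390 159.5 95.0; 420 159.5 85.0; 164 206 439
168 206 439
[[323.62726257 159.36335399]]
```

Call:
play_rows(
  rows=[
    [[1,-0.002,-0.0007,0.01,-0.0026],[1,-0.0037,-0.0007,0.025,-0.0026],[1,-0.0037,-0.0007,0.04,-0.0026],[1,-0.0037,-0.0007,0.055,-0.0026],[1,-0.0037,-0.0007,0.065,-0.0026],[1,-0.0037,-0.0007,0.075,-0.0026],[1,-0.0037,-0.0007,0.082,-0.0026],[1,-0.0037,-0.0007,0.082,-0.0026]],
  ],
)

```text
time_s: 21.4
tcp_pos: [0.5525, -0.0007, 0.2276]
eef_rot: [179.9, 0.0, -46.9]
contact_force: [-0.0, 0.3, -4.5]
gripper_width: 0.0174
gripper_force: 55.0
```

Call:
play_rows(
  rows=[
    [[1,0,0,0.003,0],[1,0,0,0.006,0],[1,0,0,0.009,0],[1,0,0,0.012,0],[1,0,0,0.015,0],[1,0,0,0.015,0],[1,0,0,0.015,0],[1,0,0,0.015,0]],
  ],
)

```text
time_s: 22.07
tcp_pos: [0.553, -0.0006, 0.2211]
eef_rot: [-180.0, -0.0, -46.9]
contact_force: [-0.3, -0.6, -4.3]
gripper_width: 0.0177
gripper_force: 55.0
```

Pin entry is free of force, so I continue through the taper.

Call:
play_rows(
  rows=[
    [[1,0,0,0.004,0],[1,0,0,0.008,0],[1,0,0,0.012,0],[1,0,0,0.016,0],[1,0,0,0.02,0],[1,0,0,0.02,0],[1,0,0,0.02,0],[1,0,0,0.02,0]],
  ],
)

```text
time_s: 22.73
tcp_pos: [0.553, -0.0006, 0.2111]
eef_rot: [-180.0, -0.0, -46.9]
contact_force: [-0.3, 0.4, -4.4]
gripper_width: 0.0174
gripper_force: 55.0
```

Call:
play_rows(
  rows=[
    [[1,0,0,0.003,0],[1,0,0,0.006,0],[1,0,0,0.009,0],[1,0,0,0.012,0],[1,0,0,0.012,0],[1,0,0,0.012,0],[1,0,0,0.012,0],[1,0,0,0.012,0]],
  ],
)

```text
time_s: 23.4
tcp_pos: [0.5531, -0.0007, 0.2056]
eef_rot: [-180.0, -0.0, -46.9]
contact_force: [-2.1, 0.3, 2.4]
gripper_width: 0.0178
gripper_force: 55.0
```

Call:
play_rows(
  rows=[
    [[1,0,0,0.003,0],[1,0,0,0.006,0],[1,0,0,0.009,0],[1,0,0,0.012,0],[1,0,0,0.015,0],[1,0,0,0.018,0],[1,0,0,0.018,0],[1,0,0,0.018,0]],
  ],
)

```text
time_s: 24.07
tcp_pos: [0.5532, -0.0007, 0.1965]
eef_rot: [-180.0, -0.0, -46.9]
contact_force: [-3.0, 0.2, 7.0]
gripper_width: 0.0176
gripper_force: 55.0
```

Call:
play_rows(
  rows=[
    [[1,0,0,0.002,0],[1,0,0,0.004,0],[1,0,0,0.004,0],[1,0,0,0.004,0],[1,0,0,0.004,0],[1,0,0,0.004,0],[1,0,0,0.004,0],[1,0,0,0.004,0]],
  ],
)

```text
time_s: 24.73
tcp_pos: [0.5536, -0.0008, 0.196]
eef_rot: [-179.9, -0.1, -46.9]
contact_force: [-5.1, 0.2, 16.6]
gripper_width: 0.0174
gripper_force: 55.0
```

```bash
python3 - <<'E'
from h import *
snap("wrist","w12");s=r.get_state();print(s["tcp_pos"],s["eef_rot"],s["contact_force"],s["moment"],s["gripper_force"])
A,B=load("w11")[1],load("w12")[1]
ga,gb=[cv2.cvtColor(x,cv2.COLOR_RGB2GRAY).astype(np.float32) for x in(A,B)]
for n,(x0,x1,y0,y1) in{"plaque L":(185,235,165,290),"plaque R":(410,460,165,290),"handle":(290,355,190,290),"base edge":(240,410,152,175)}.items():
    print(n,[cv2.matchTemplate(gb[y0-8:y1+8,x0-8:x1+8],ga[y0:y1,x0:x1],cv2.TM_CCOEFF_NORMED)][0].max().round(3),np.array(cv2.minMaxLoc(cv2.matchTemplate(gb[y0-8:y1+8,x0-8:x1+8],ga[y0:y1,x0:x1],cv2.TM_CCOEFF_NORMED))[3])-8)
E
```

```text
[ 0.55359217 -0.00079478  0.19600117] [-1.79920662e+02 -1.04263911e-01 -4.68537510e+01] [-4.88027918  0.89585679 15.87762552] [ 0.15069003  2.55416327 -0.00430431] 55.00437319278717
plaque L 0.984 [1 0]
plaque R 0.967 [0 1]
handle 0.983 [0 1]
base edge 0.938 [-6  1]
```

The plaques and caddy sit unchanged in the grip and the collar is on its stop. I hand the job in.

```bash
python3 -c "
from plant import r
print(r.close_job())"
```

```text
the job is handed in; nothing more can be done
None
```

I handed the job in at about 25 s of the 72 s allowed: the plaque is in the empty slot, and the loaded caddy is meshed on the shaft, gripped at 55 N and pressed onto the collar's stop, as judged from the force jump because the collar was hidden; no verdict came back.

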